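# Set the length stop of a saw jig and hold the overhanging slat for the cut

### The arm

A 6-joint arm with a two-finger parallel gripper is mounted at the origin on a cart in front of the work surface, level with it; the furniture and walls round the work are solid. World frame = base frame: x ahead of the robot, y to its left, z up, the work surface at z = 0. Lengths are in m, angles in rad, forces in N, time in s.
With the tool pointing down it reaches from about 0.325 to 0.875 m from the base axis. Payload 4.4 kg.
Tool frame: the origin (TCP) lies on the centre line of the jaws, within the pads' length; the fingertips stand r.nose_length ahead of it and the grasp point (between the pads) lies 6 mm ahead of it (r.nose_length is the distance from the TCP to the fingertips, in m); z points along the fingers, y is the line along which they close (so a half turn about z gives the same grasp; the last joint's range is limited). The gripper opens to 85 mm and grips with 20 to 120 N. Pads are 22 mm wide; open, the fingers measure 114 mm over their backs; the gripper's body (76 mm by 85 mm) begins 54 mm behind the grasp point. The pads swing forward as they close: fully open they stand 13 mm farther back than shut.
Start: joints at [-1.496, 0.207, 1.542, -0, 1.393, -0.15], TCP at [0.129, -0.56, 0.256] pointing down, gripper open.
Joint ranges: [-2.73, 2.73], [-0.86, 2.22], [0.23, 2.46], [-1.11, 4.25], [0.08, 2.63], [-2.82, 2.82]. Speed limits (rad/s): [2.79, 2.79, 3.14, 3.14, 3.14, 3.14].

### API

Orientations are given as a unit quaternion [x, y, z, w].
In Python, from cell import get_obs, optics, job_done, r gives the robot as it stands.
- The arm moves only by the shell command python3 -m creep 'ROWS'. ROWS is JSON, a list of rows, each a list of 3 entries, a list of its own where there are three numbers: the opening, from -1 (shut) to 1 (fully open), then the shift along the tool's x, y, z in units of 25 mm (1.0 is 25 mm), then the turn about the tool's z in units of 6 degrees (1.0 is 6 degrees). In form: [[hand, [x, y, z], roll], ...]. A call has 1 to 12 rows; each row shifts and turns the commanded pose from where the row before left it, along the tool's axes as they then stand; what a row does not reach is not made up. A row lasts 1/8 s, in which the tool goes at most 62.5 mm and 10.7 degrees, less where a joint would pass 70% of its speed; a pose out of reach is approached as far as the arm can. A call is refused whole if a number of a shift passes 1 or a number of a turn 1, either way. A call with a gripper value outside its range is refused whole. The fingers move at their own pace and stop on an object; the grip force is fixed at half the most. Time passes only in rows, so rows that do not move let the fingers close. It gives the time, the measured TCP pose, the force, the opening and the grip force at its end, in the units of the state.
- get_obs(): the state, without advancing time (a new reading comes with each control period).
- optics.get_image(name): name is "side" or "top"; returns the picture (384x512x3 uint8, red, green, blue); there is no depth.
- optics.camera_params(name): a dict with "mtx" (3x3 intrinsics, pixels), "distortion" ([k1, k2, p1, p2, k3] as OpenCV has them; the pictures are not rectified), "rvec" (rotation vector, rad) and "tvec" (3), from world to camera coordinates, as OpenCV has them. Camera axes: x right, y down, z forward; pixel columns grow to the right and rows downward; lengths in m; the calibration is good to about 2 mm. A picture is of the moment at which its call begins. camera_params takes no time and is no camera call.
- job_done(): hands the job in; it is judged then, once.
The state is a dict: "t": time; "joint_pos": joint angles; "dq": joint speeds; "joint_efforts": joint torques, N m; "tcp_pos": TCP position; "tcp_rot": TCP orientation; "contact_force": force on the tool from outside, world axes, zero at the start; "ft_torque": the same for the moment, N m; "grip_width": finger opening in m; "finger_force": force on a finger pad.
Only numpy, scipy, OpenCV 4.12 (cv2) and the standard library are available. Lean on these libraries where they do the work, as an engineer would, in place of code of your own. Each camera call takes 0.05 s, during which the arm holds its last target. There are 200 camera calls.

### The job

Set the saw jig for the long cut: take the wooden stop pin out of the hole nearest the saw block and stand it fully home in the farthest of the three holes of the stop rail. Then slide the slat along the groove of the saw block, outward, until its end meets the pin, without lifting it out of the groove or letting it tip. More than half of the slat then overhangs, so finish while still holding it: the program ends with the gripper on the slat, keeping it level in the groove and up against the pin; leave the cup, the tape roll and the jar alone.

Things in the scene. Friction and masses are not known exactly. Their poses are not given: they have to be found in the camera images.
- saw_jig: Wooden saw jig screwed to the table: 442 x 90 x 12 mm base, saw block on one end, stop rail with three holes on the other. Origin: at table level under the middle of the block's outer face; +y outward along the groove towards the rail, +z up. Block 76 mm wide, y = -100 to 0 mm. Base y = -120 to 322 mm. Rail 56 mm wide, y = 167 to 301 mm, top z = 40 mm.
- groove (a point): Point on the floor of the groove in the block's top, half-way along the block, 70 mm above the table; axes as the jig's. The groove is straight, waxed, open above and at both ends, 33 mm wide, 6 mm deep. Two cheeks with a saw kerf stand beside it on the block's outer 30 mm, up to 94 mm above the table.
- hole_near (a point): Mouth centre of the rail's hole nearest the block (192 mm from the block's outer face), 40 mm above the table. All holes: 15.2 mm wide, 2 mm chamfer, 36 mm deep, upright. The pin stands in this one at the start. Axes as the jig's.
- hole_mid (a point): Mouth centre of the middle hole (229.5 mm from the block's outer face), 40 mm above the table; not used.
- hole_far (a point): Mouth centre of the farthest hole (267 mm from the block's outer face), 40 mm above the table; the pin belongs here. With the pin in it the slat stops at an overhang of 260 to 264 mm.
- pin_mid (a point): Centre (half-way up) of the stop pin, a plain round wooden dowel 14 mm thick and 118 mm long, about 30 g, waxed, with a chamfered foot; +z points up to its top. At the start it stands upright in the near hole: foot 4 mm, centre 63 mm, top 122 mm above the table.
- pin_foot (a point): Centre of the pin's lower end face, 59 mm below pin_mid along the pin.
- slat_mid (a point): Centre of the wooden slat, 430 mm long (its y), 29 mm wide (x), 10 mm thick, about 75 g. It lies flat in the groove, underside 70 mm above the table, +y end towards the rail. At the start 128 to 160 mm overhang the block's outer face; the tail sticks out behind the block, free on both sides and below, and is still 70 mm long when the slat meets the pin.
- slat_end (a point): Middle of the slat's outer end face, 215 mm from slat_mid along the slat's +y.
- water_cup: White cup, 71 mm wide and 73 mm high, standing near the jig; a bystander. Origin at the centre of its underside.
- tape_roll: Roll of tape lying flat, 96 mm wide and 25 mm high; a bystander. Origin at the centre of its underside.
- slip_jar: Small white jar with a green lid, 58 mm wide and 75 mm high, standing beyond the jig; a bystander. Origin at the centre of its underside.

How it is judged:
On the way, in this order (a step that is already met when the one before it is completed fails the run):
1. the stop pin stands upright, fully home in the farthest hole, and is let go (horizontal distance between pin_foot and hole_far below 0.004 m and z of pin_foot in the frame of hole_far below -0.03 m and angle between pin_mid's own z axis and vertical below 0.1 rad and contact force between the fingers and pin below 0.1 N), for 0.2 s.
2. the slat has been slid outward up to the pin, level in the groove (y of slat_end in the frame of saw_jig between 0.2565 and 0.267 m and angle between slat_mid's own z axis and vertical below 0.03 rad and z of slat_mid in the frame of groove between 0.001 and 0.01 m and angle between the y axis of slat_mid and the y axis of saw_jig, either way round below 0.06 rad), for 0.2 s.
At the end, for the whole second after the job is handed in: Pin in the farthest hole (foot within 4 mm of its axis, at least 30 mm deep, tilt under 0.1 rad). Slat overhangs the block by 256.5 to 267 mm, is at rest, along the groove within 0.06 rad, tilt under 0.03 rad, centre 1 to 10 mm above the groove floor. Fingers hold or press it with over 1 N (all of step 2 and horizontal distance between pin_foot and hole_far below 0.004 m and z of pin_foot in the frame of hole_far below -0.03 m and angle between pin_mid's own z axis and vertical below 0.1 rad and contact force between the fingers and slat above 1 N and linear speed of slat below 0.02 m/s); the arm keeps its last pose, push and grip.
It fails at once if the slat tips (more than 0.09 rad) (angle between slat_mid's own z axis and vertical above 0.09 rad).
It fails at once if the slat is lifted out of the groove (centre more than 25 mm above the groove floor) (z of slat_mid in the frame of groove above 0.025 m).
It fails at once if the water cup is moved more than 30 mm (distance of water_cup from where it was at the start of the episode above 0.03 m).
It fails at once if the tape roll is moved more than 30 mm (distance of tape_roll from where it was at the start of the episode above 0.03 m).
It fails at once if the slip jar is moved more than 30 mm (distance of slip_jar from where it was at the start of the episode above 0.03 m).
It also fails if it takes over 54 s, if anything falls off the work surface, if the arm or the gripper's body presses on something with over 40 N, if the wrist force passes 120 N, or if a joint passes its speed limit or range.

## Working session

There is one attempt and no reset: what is moved stays moved. The work goes in short steps, Python scripts to look and compute and a shell command to move; the robot and the scene stay as the last step left them, time stands still between calls to the robot, and variables do not carry over. Pictures are saved under pics/ and viewed, at most 10 in all, crops included, and the job is handed in when it is done.

```bash
mkdir -p pics; ls; python3 - <<'E'
from cell import get_obs, optics, r
import cv2
for n in("side","top"):
    im=optics.get_image(n); cv2.imwrite(f"pics/{n}0.png",im[:,:,::-1])
    p=optics.camera_params(n); print(n,{k:__import__('numpy').round(v,4).tolist() for k,v in p.items()})
o=get_obs(); print(o, r.nose_length)
E
```

```text
pics
side {'mtx': [[371.0363, 0.0, 252.3403], [0.0, 371.0363, 186.0501], [0.0, 0.0, 1.0]], 'distortion': [-0.0356, 0.0, 0.0, 0.0, 0.0], 'rvec': [0.7436, -2.4778, 1.3089], 'tvec': [0.4777, 0.261, 0.7744]}
top {'mtx': [[367.0872, 0.0, 252.1532], [0.0, 367.0872, 192.6591], [0.0, 0.0, 1.0]], 'distortion': [0.0344, 0.0, 0.0, 0.0, 0.0], 'rvec': [2.1215, -2.1379, 0.1702], 'tvec': [-0.0097, 0.5999, 1.1684]}
{'t': 0.1, 'joint_pos': array([-1.49547297e+00,  2.07400257e-01,  1.54284079e+00, -8.54255213e-06,
        1.39350375e+00, -1.50474980e-01]), 'dq': array([ 0.00034438, -0.00359825, -0.00303909,  0.00060996, -0.00015219,
        0.00102141]), 'joint_efforts': array([-1.05347230e-03, -3.84096336e+01, -2.92550737e+01, -4.02143605e-04,
        4.89659782e-03, -1.89325739e-06]), 'tcp_pos': array([ 0.12868495, -0.55975173,  0.25519056]), 'tcp_rot': array([ 9.93632995e-01,  1.12660168e-01,  3.62242510e-05, -1.07547107e-03]), 'contact_force': array([-0.64700592, -0.20865653,  0.05014092]), 'ft_torque': array([-0.02887189,  0.05307544, -0.00038431]), 'finger_force': 0.0, 'grip_width': 0.08547873007161652} 0.025
```

View pics/top0.png

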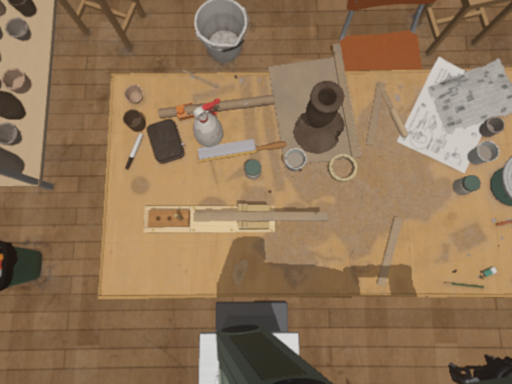

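View pics/side0.png

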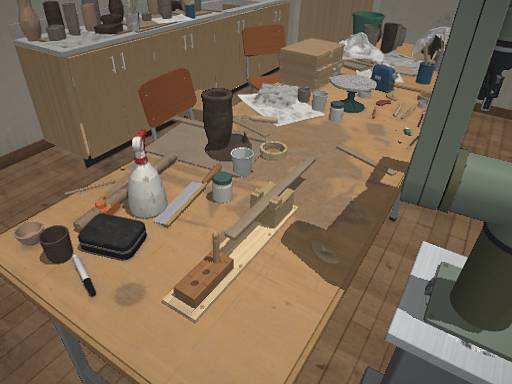

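The top view shows the jig at columns 145–275, row about 217, with the rail to the left. The jar is at (252,168), the cup at (295,158) and the tape at (342,167). Next I'll take enlarged crops.

```bash
python3 - <<'E'
import cv2
a=cv2.imread("pics/top0.png")[195:240,138:333]; cv2.imwrite("pics/c1.png",cv2.resize(a,None,fx=4.1,fy=8.2 if 0 else 4.1,interpolation=cv2.INTER_CUBIC))
b=cv2.imread("pics/side0.png")[150:325,155:325]; cv2.imwrite("pics/c2.png",cv2.resize(b,None,fx=3.4,fy=3.4,interpolation=cv2.INTER_CUBIC))
E
```

```text
(no output)
```

View pics/c1.png

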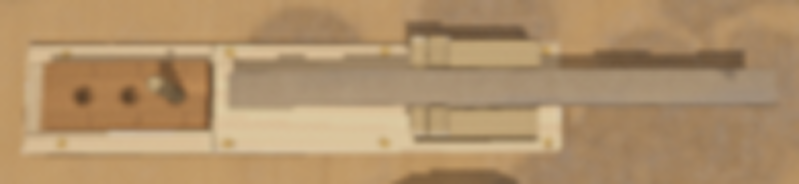

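View pics/c2.png

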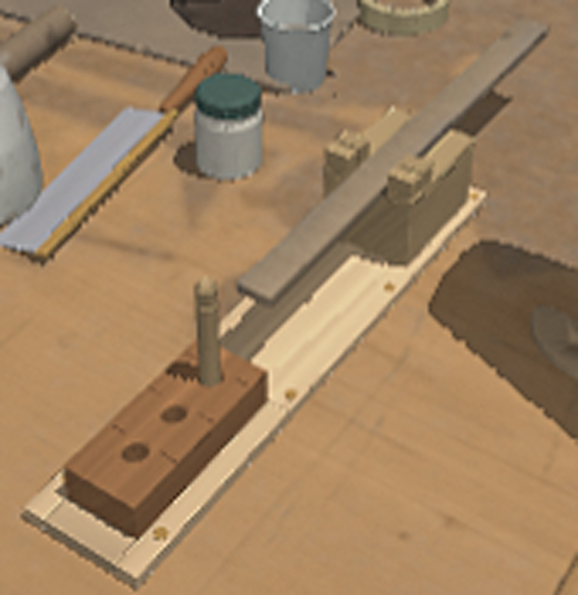

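```bash
cat > h.py <<'E'
import numpy as np, cv2
from cell import optics
def proj(n,P):
    p=optics.camera_params(n)
    return cv2.projectPoints(np.asarray(P,float).reshape(-1,3),np.array(p['rvec'],float),np.array(p['tvec'],float),np.array(p['mtx'],float),np.array(p['distortion'],float))[0][:,0]
def jig(P,q):
    P=np.asarray(P,float);c,s=np.cos(q[2]),np.sin(q[2])
    return P@np.array([[c,s,0],[-s,c,0],[0,0,1]])+[q[0],q[1],0]
E
python3 - <<'E'
from h import *
from scipy.optimize import least_squares
T=[((-45,322,12),(23,152)),((45,322,12),(31,45)),((45,-120,12),(557,43)),((-45,-120,12),(560,150)),((0,267,40),(83,96)),((0,229.5,40),(128,96)),((28,301,40),(42,59)),((-28,301,40),(44,130)),((28,167,40),(210,58)),((-28,167,40),(208,130))]
S=[((0,267,40),(136,453)),((0,229.5,40),(174,413)),((-45,322,12),(137,577)),((45,322,12),(24,515)),((28,301,40),(65,470)),((-28,301,40),(133,515)),((-28,167,40),(267,375)),((-45,-120,12),(485,195)),((0,192,122),(205,285))]
A=lambda L:np.array([p for p,_ in L])/1000.
B=lambda L,f,u,v:(np.array([c for _,c in L])+.5)/f-.5+[u,v]
def f(q):
    return np.r_[(proj("top",jig(A(T),q))-B(T,4.1,138,195)).ravel(),(proj("side",jig(A(S),q))-B(S,3.4,155,150)).ravel()]
s=least_squares(f,[.4,0.,0],loss='soft_l1');print(s.x,np.round(f(s.x).reshape(-1,2),1).tolist())
q=s.x
# slat overhang, from each view
g=lambda d:np.r_[(proj("top",jig([[0,d[0],.08]],q))-B([(0,(230,83))],4.1,138,195)).ravel(),(proj("side",jig([[.0145,d[0],.08],[-.0145,d[0],.08]],q))-B([(0,(240,288)),(0,(272,300))],3.4,155,150)).ravel(),(proj("top",jig([[0,d[0]-.43,.08]],q))-B([(0,(776,86))],4.1,138,195)).ravel()]
d=least_squares(g,[.14]);print(d.x,g(d.x))
np.save("q.npy",q)
for n,P in dict(near=(0,.192,.04),far=(0,.267,.04),blk=(0,0,0),tail=(0,d.x[0]-.43,.08)).items(): print(n,jig([P],q))
E
```

```text
[ 0.51902877  0.03244242 -0.00119453] [[-0.4, 0.6], [-1.1, 0.1], [0.4, -0.3], [0.1, 0.1], [-0.3, -0.1], [0.1, -0.2], [-0.2, 0.6], [-1.5, 0.2], [-0.8, 0.6], [-0.8, -0.1], [-0.1, -0.3], [0.0, 0.2], [0.1, 0.8], [-0.2, -1.9], [-0.6, -0.5], [0.6, -1.2], [0.1, -0.9], [0.5, -0.6], [0.2, -0.5]]
[0.1433914] [-0.81694103  1.55401804 -1.3964482  -1.84681634 -0.28546785 -0.44049623
  0.42717354 -0.06333109]
near [[0.51925812 0.22444228 0.04      ]]
far [[0.51934771 0.29944223 0.04      ]]
blk [[0.51902877 0.03244242 0.        ]]
tail [[ 0.51868641 -0.25416598  0.08      ]]
```

```bash
R='[0.1,[0,0,0],-1]'; python3 -m creep '[[0.1,[0,0,0],-1],[0.1,[0,0,0],-1],[0.1,[0,0,0],-1],[0.1,[0,0,0],-1],[0.1,[0,0,0],-1],[0.1,[0,0,0],-1],[0.1,[0,0,0],-1],[0.1,[0,0,0],-1],[0.1,[0,0,0],-1],[0.1,[0,0,0],-1],[0.1,[0,0,0],-1],[0.1,[0,0,0],-1]]'
cat > e.py <<'E'
from cell import get_obs
import numpy as np
from scipy.spatial.transform import Rotation as Ro
from h import jig
q=np.load('q.npy');o=get_obs();M=Ro.from_quat(o['tcp_rot']).as_matrix()
print('t',round(o['t'],2),'tcp',o['tcp_pos'].round(4),'psi',np.degrees(np.arctan2(M[1,0],M[0,0])).round(2),'z',M[:,2].round(4),'F',o['contact_force'].round(1),'w',round(o['grip_width'],4),'ff',round(o['finger_force'],1))
E
python3 e.py
```

```text
t: 1.6
tcp_pos: [0.1287, -0.56, 0.2556]
tcp_rot: [0.736, 0.676, 0.0, -0.001]
contact_force: [-0.2, -0.5, 0.7]
grip_width: 0.0469
finger_force: 0.0
t 1.6 tcp [ 0.1287 -0.56    0.2556] psi 85.14 z [-1.0e-04  1.4e-03 -1.0e+00] F [-0.2 -0.5  0.7] w 0.0469 ff 0.0
```

```bash
python3 -m creep '[[0.1,[0,0,0],-0.8],[0.1,[1,1,0],0],[0.1,[1,1,0],0],[0.1,[1,1,0],0],[0.1,[1,1,0],0],[0.1,[1,1,0],0],[0.1,[1,1,0],0],[0.1,[1,1,0],0],[0.1,[1,1,0],0],[0.1,[1,1,0],0],[0.1,[1,1,0],0],[0.1,[1,1,0],0]]' >/dev/null; python3 e.py
python3 -m creep '[[0.1,[1,0.8,0],0],[0.1,[1,0.8,0],0],[0.1,[1,0.8,0],0],[0.1,[1,0.8,0],0],[0.1,[1,0.8,0],0],[0.1,[1,0,0],0],[0.1,[1,0,0],0],[0.1,[1,0,0],0],[0.1,[1,0,0],0],[0.1,[1,0,0],0],[0.1,[1,0,0],0],[0.1,[1,0,0],0]]' >/dev/null; python3 e.py
```

```text
t 3.1 tcp [ 0.4055 -0.2855  0.2558] psi 89.74 z [-6.e-04  6.e-04 -1.e+00] F [ 0.1 -1.  -0.2] w 0.047 ff 0.0
t 4.6 tcp [0.5059 0.0138 0.2558] psi 89.74 z [-1.e-03  2.e-04 -1.e+00] F [ 1.  -0.3  0.5] w 0.047 ff 0.0
```

```bash
python3 -m creep '[[0.1,[1,0.54,0],-0.03],[0.1,[1,0,0],0],[0.1,[1,0,0],0],[0.1,[1,0,0],0],[0.1,[1,0,0],0],[0.1,[1,0,0],0],[0.1,[1,0,0],0],[0.1,[1,0,1],0],[0.1,[0.42,0,1],0],[0.1,[0,0,1],0],[0.1,[0,0,0.6],0],[0.1,[0,0,0],0]]' >/dev/null; python3 e.py
python3 - <<'E'
from cell import optics
import cv2,numpy as np
b=optics.get_image("side")[170:300,160:300,::-1];a=optics.get_image("top")[190:250,130:230,::-1]
b=cv2.resize(b,(560,520),interpolation=2);a=cv2.resize(a,(240*3//3,144),interpolation=2)
c=np.zeros((520,800,3),np.uint8);c[:,:560]=b;c[:144,560:]=a
cv2.imwrite("pics/p1.png",c)
E
```

```text
t 6.1 tcp [0.5191 0.2229 0.1647] psi 89.9 z [-3.4e-03 -9.0e-04 -1.0e+00] F [-0.1  0.6 -0.3] w 0.0472 ff 0.0
```

View pics/p1.png

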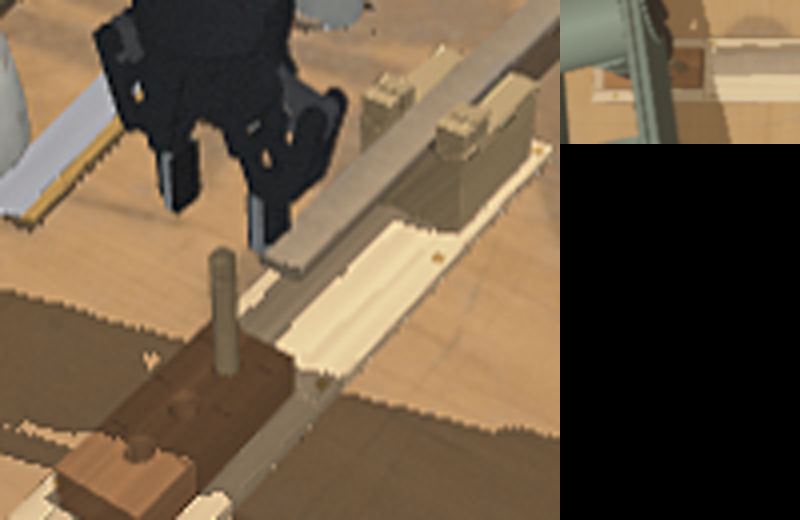

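The fingers straddle the pin: tips at (180,205) and (265,245), pin top at (222,252). Now descend and grip.

```bash
python3 -m creep '[[0.1,[0.06,0,0.8],0],[0.1,[0,0,0.8],0],[0.1,[0,0,0.8],0],[0.1,[0,0,0],0],[-1,[0,0,0],0],[-1,[0,0,0],0],[-1,[0,0,0],0],[-1,[0,0,0],0],[-1,[0,0,0],0]]' >/dev/null; python3 e.py
```

```text
t 7.33 tcp [0.5214 0.2251 0.108 ] psi 89.92 z [ 2.9e-03  7.0e-04 -1.0e+00] F [-0.4 -0.2  6.7] w 0.012 ff 58.8
```

```bash
python3 -m creep '[[-1,[0,0,-0.5],0],[-1,[0,0,-0.5],0],[-1,[0,0,-0.5],0],[-1,[0,0,-0.5],0],[-1,[0,0,0],0],[-1,[0,0,0],0]]' >/dev/null; python3 e.py
python3 -m creep '[[-1,[0.5,0,0],0],[-1,[0.5,0,0],0],[-1,[0.5,0,0],0],[-1,[0.5,0,0],0],[-1,[0.5,0,0],0],[-1,[0.5,0,0],0],[-1,[0,0,0],0],[-1,[0,0,0],0]]' >/dev/null; python3 e.py
python3 - <<'E'
from cell import optics
import cv2,numpy as np
b=optics.get_image("side")[150:310,150:290,::-1]
cv2.imwrite("pics/p2.png",cv2.resize(b,(525,600),interpolation=2))
E
```

```text
t 8.07 tcp [0.5197 0.2247 0.1559] psi 89.92 z [-1.1e-03 -3.0e-04 -1.0e+00] F [ 0.4 -0.4 -0.1] w 0.0121 ff 58.6
t 9.07 tcp [0.5203 0.2997 0.1562] psi 89.92 z [-1.e-04 -4.e-04 -1.e+00] F [ 0.9  0.2 -1.1] w 0.0123 ff 58.6
```

View pics/p2.png

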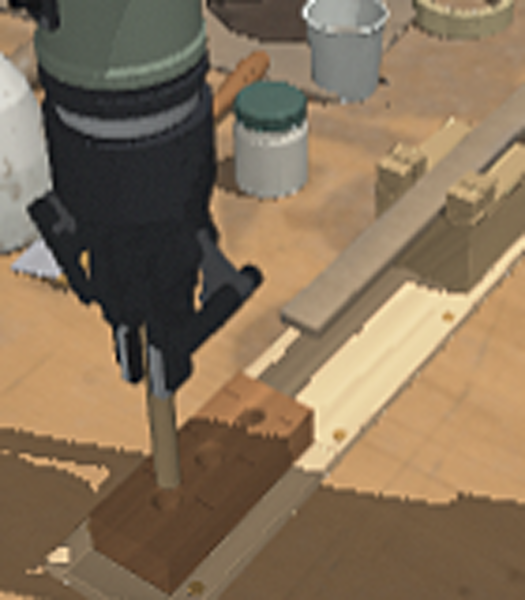

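The pin foot is at (168,487), just over the far hole's mouth at (166,500). Lower it slowly.

```bash
python3 -m creep '[[-1,[0,0,0.3],0],[-1,[0,0,0.3],0],[-1,[0,0,0.2],0],[-1,[0,0,0],0],[-1,[0,0,0],0]]' ; python3 e.py
```

```text
t: 9.75
tcp_pos: [0.5207, 0.2999, 0.1364]
tcp_rot: [0.708, 0.707, 0.0, 0.0]
contact_force: [1.6, 1.0, 0.3]
grip_width: 0.0119
finger_force: 58.6
t 9.75 tcp [0.5207 0.2999 0.1364] psi 89.91 z [ 7.e-04  2.e-04 -1.e+00] F [1.6 1.  0.3] w 0.0119 ff 58.6
```

```bash
python3 -m creep '[[-1,[0,0,0.2],0],[-1,[0,0,0.2],0],[-1,[0,0,0],0]]' >/dev/null; python3 e.py
```

```text
t 10.12 tcp [0.5206 0.2998 0.1259] psi 89.92 z [ 6.e-04  1.e-04 -1.e+00] F [ 2.8  0.3 -0.8] w 0.0116 ff 58.6
```

```bash
python3 -m creep '[[-1,[0,0,0.25],0],[-1,[0,0,0.25],0],[-1,[0,0,0.16],0],[-1,[0,0,0],0],[-1,[0,0,0],0]]' >/dev/null; python3 e.py
```

```text
t 10.75 tcp [0.5206 0.2999 0.1097] psi 89.92 z [ 5.e-04  1.e-04 -1.e+00] F [ 3.7  0.1 -2.1] w 0.0121 ff 58.7
```

```bash
python3 -m creep '[[-1,[0,0,0.1],0],[-1,[0,0,0.1],0],[-1,[0,0,0],0],[-1,[0,0,0],0]]' >/dev/null; python3 e.py
```

```text
t 11.25 tcp [0.5211 0.3002 0.108 ] psi 89.93 z [ 1.7e-03  6.0e-04 -1.0e+00] F [-1.2 -0.3 12.9] w 0.0125 ff 60.2
```

```bash
python3 -m creep '[[0.1,[0,0,0],0],[0.1,[0,0,0],0],[0.1,[0,0,0],0],[0.1,[0,0,0],0],[0.1,[0,0,-0.5],0],[0.1,[0,0,-1],0],[0.1,[0,0,-1],0],[0.1,[0,0,-1],0],[0.1,[0,0,-1],0],[0.1,[-1,0,0],0],[0.1,[-1,0,0],0],[0.1,[-1,0,0],0]]' >/dev/null; python3 e.py
python3 -m creep '[[0.1,[-1,0,0],0],[0.1,[-1,0,0],0],[0.1,[-1,0,0],0],[0.1,[-1,0,0],0],[0.1,[-1,0,0],0],[0.1,[-1,0,0],0],[0.1,[-1,0,0],0],[0.1,[-1,0,0],0],[0.1,[-1,0,0],0],[0.1,[-1,0,0],0],[0.1,[-1,0,0],0],[0.1,[-1,0,0],0]]' >/dev/null; python3 e.py
python3 - <<'E'
from cell import optics
import cv2,numpy as np
b=optics.get_image("side")[150:310,150:290,::-1]
c=np.zeros((480,780,3),np.uint8);c[:,:420]=cv2.resize(b,(420,480),interpolation=2)
c[:192,420:780]=cv2.resize(optics.get_image("top")[185:249,138:258,::-1],(360,192),interpolation=2)
cv2.imwrite("pics/p3.png",c)
E
```

```text
t 12.75 tcp [0.5204 0.2242 0.2185] psi 89.94 z [ 1.4e-03  3.0e-04 -1.0e+00] F [0.7 0.4 0.2] w 0.0469 ff 0.0
t 14.25 tcp [ 0.52   -0.0761  0.2184] psi 89.92 z [ 1.3e-03 -4.0e-04 -1.0e+00] F [ 0.7 -0.7 -0.1] w 0.0471 ff 0.0
```

View pics/p3.png

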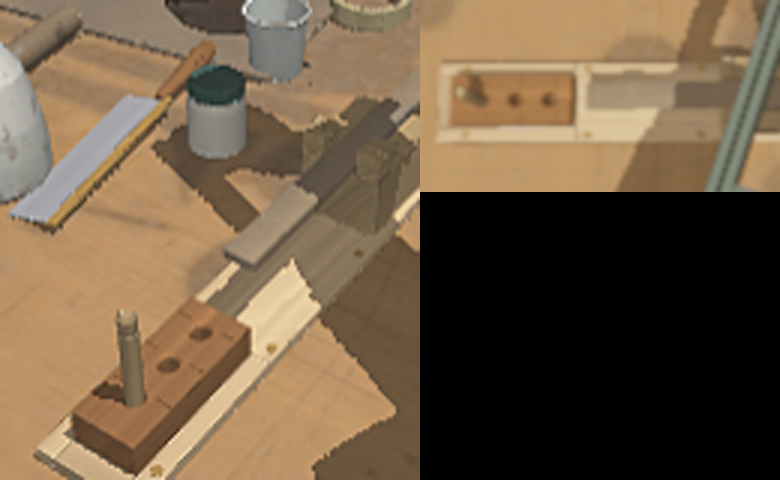

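The pin stands upright in the far hole at (133,400), and the near and middle holes are empty. The slat has not moved. Now go to the tail.

```bash
python3 -m creep '[[0.1,[-1,-0.02,0],0],[0.1,[-1,0,0],0],[0.1,[-1,0,0],0],[0.1,[-1,0,0],0],[0.1,[-1,0,0],0],[0.1,[-1,0,0],0],[0.1,[-0.04,0,1],0],[0.1,[0,0,1],0],[0.1,[0,0,1],0],[0.1,[0,0,0],0]]' >/dev/null; python3 e.py
python3 - <<'E'
from cell import optics
import cv2,numpy as np
b=optics.get_image("side")[130:230,230:350,::-1]
c=np.zeros((500,800,3),np.uint8);c[:,:600]=cv2.resize(b,(600,500),interpolation=2)
c[:240,600:]=cv2.resize(optics.get_image("top")[190:238,300:340,::-1],(200,240),interpolation=2)
cv2.imwrite("pics/p4.png",c)
E
```

```text
t 15.6 tcp [ 0.5177 -0.2244  0.1405] psi 89.94 z [-0.0042  0.0031 -1.    ] F [-1.3 -0.4  0.2] w 0.047 ff 0.0
```

View pics/p4.png

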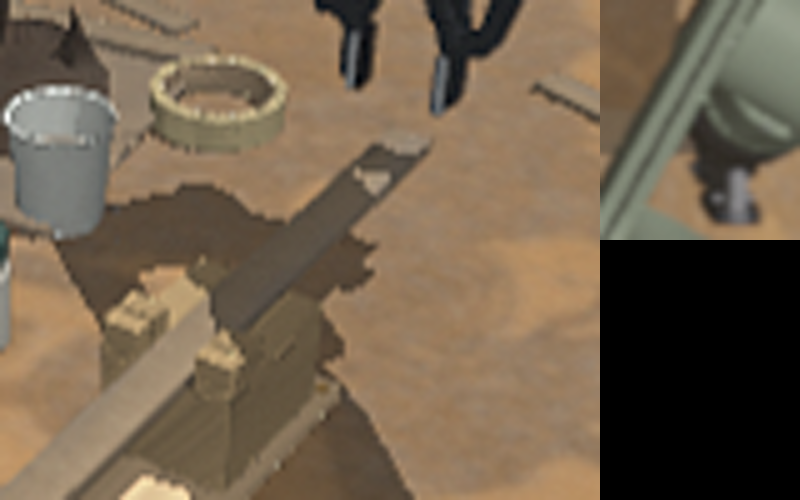

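The open fingers (350,80) and (440,108) stand above the slat's tail end (405,140). Descend, settle, then grip.

```bash
python3 -m creep '[[0.1,[0,0,0.8],0],[0.1,[0,0,0.8],0],[0.1,[0,0,0.7],0],[0.1,[0,0,0],0],[0.1,[0,0,0],0]]' >/dev/null; python3 e.py
python3 -m creep '[[-0.15,[0,0,0],0],[-0.15,[0,0,0],0],[-0.15,[0,0,0],0]]' >/dev/null; python3 e.py
```

```text
t 16.32 tcp [ 0.5198 -0.2266  0.0857] psi 89.92 z [ 1.3e-03 -8.0e-04 -1.0e+00] F [ 0.2 -0.4  0.7] w 0.0467 ff 0.0
t 16.7 tcp [ 0.5193 -0.2263  0.0851] psi 89.92 z [ 5.e-04 -3.e-04 -1.e+00] F [-0.3 -0.3  0.7] w 0.0363 ff 0.0
```

```bash
python3 -m creep '[[-0.15,[0,0,0.14],0],[-0.15,[0,0,0],0],[-0.25,[0,0,0],0],[-1,[0,0,0],0],[-1,[0,0,0],0],[-1,[0,0,0],0]]' >/dev/null; python3 e.py
```

```text
t 17.45 tcp [ 0.5191 -0.2262  0.0813] psi 89.92 z [ 1.e-04  0.e+00 -1.e+00] F [ 0.4 -0.5 -0.6] w 0.0282 ff 59.0
```

```bash
python3 -m creep '[[-1,[0.4,0,0],0],[-1,[0.4,0,0],0],[-1,[0.4,0,0],0],[-1,[0.4,0,0],0],[-1,[0.4,0,0],0],[-1,[0.4,0,0],0],[-1,[0.4,0,0],0],[-1,[0.4,0,0],0],[-1,[0.4,0,0],0],[-1,[0.4,0,0],0],[-1,[0,0,0],0],[-1,[0,0,0],0]]' >/dev/null; python3 e.py
```

```text
t 18.95 tcp [ 0.5192 -0.1258  0.0813] psi 89.92 z [-1.e-04  6.e-04 -1.e+00] F [1.  0.8 1.4] w 0.0281 ff 59.2
```

```bash
python3 -m creep '[[-1,[0.2,0,0],0],[-1,[0.2,0,0],0],[-1,[0.1,0,0],0],[-1,[0,0,0],0],[-1,[0,0,0],0]]' >/dev/null; python3 e.py
python3 - <<'E'
from cell import optics
import cv2,numpy as np
b=optics.get_image("side")[130:310,155:345,::-1]
c=cv2.resize(b,(630,597),interpolation=2)
cv2.imwrite("pics/p5.png",c)
E
```

```text
t 19.57 tcp [ 0.5193 -0.1134  0.0813] psi 89.91 z [ 1.e-04  6.e-04 -1.e+00] F [0.3 0.7 2.4] w 0.0279 ff 59.3
```

View pics/p5.png

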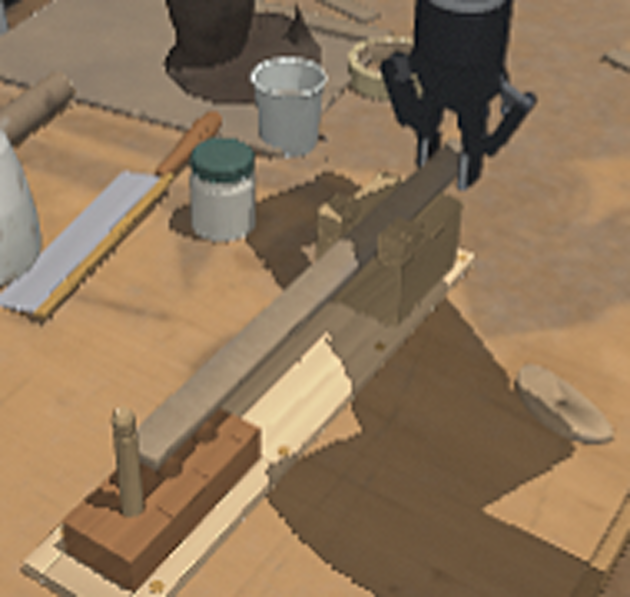

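The slat end (150,445) is just short of the pin (128,460). Creep on until the force rises.

```bash
python3 -m creep '[[-1,[0.1,0,0],0],[-1,[0.1,0,0],0],[-1,[0,0,0],0],[-1,[0,0,0],0]]' >/dev/null; python3 e.py;  python3 -m creep '[[-1,[0.08,0,0],0],[-1,[0,0,0],0],[-1,[0,0,0],0]]' >/dev/null; python3 e.py
```

```text
t 20.12 tcp [ 0.5193 -0.1086  0.0813] psi 89.91 z [ 1.e-04  1.e-04 -1.e+00] F [-0.4 -1.2  2.5] w 0.0282 ff 59.3
t 20.5 tcp [ 0.5194 -0.1073  0.0813] psi 89.92 z [ 4.0e-04 -1.1e-03 -1.0e+00] F [ 0.5 -5.4  0.1] w 0.0285 ff 59.2
```

```bash
python3 -m creep '[[-1,[0,0,0],0],[-1,[0,0,0],0],[-1,[0,0,0],0],[-1,[0,0,0],0]]' >/dev/null; python3 e.py
python3 - <<'E'
from cell import optics
import cv2,numpy as np
from h import *
b=optics.get_image("side")[130:310,155:345,::-1]
cv2.imwrite("pics/p6.png",cv2.resize(b,(630,597),interpolation=2))
print((proj("side",jig([[.0145,.2615,.08],[-.0145,.2615,.08],[0,.267,.122]],np.load('q.npy')))-[155,130])*630/190)
E
```

```text
t 21.0 tcp [ 0.5194 -0.1074  0.0813] psi 89.91 z [ 4.0e-04 -1.1e-03 -1.0e+00] F [ 0.4 -5.2  1.8] w 0.0282 ff 59.1
[[114.1919379  446.3211918 ]
 [150.93760998 466.30276372]
 [121.5783769  412.34594815]]
```

View pics/p6.png

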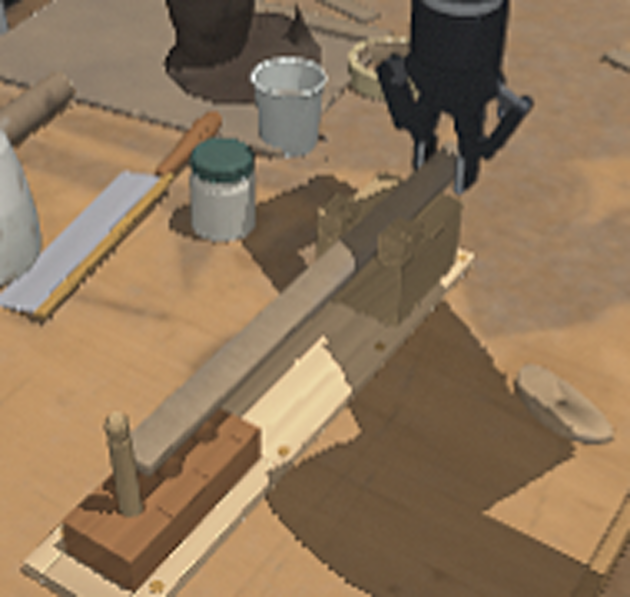

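The slat end (148,468) is against the pin, which is still in the far hole with only slack lean. This matches the predicted position (151,466).

```bash
python3 -c "
from cell import job_done
print(job_done())"
```

```text
the job is handed in; nothing more can be done
None
```

I handed the job in at about 21 s: the pin is home in the far hole, and the slat is pushed up against it, level and still gripped at the tail; the cup, tape roll and jar were not touched. The hand-in returned no verdict.

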